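# Unstack the sauce pots into the meal trays

### The job

Take the stack of four lidded sauce pots apart and set each pot into the meal tray whose well has its shape and size: small round, large round, small square and large square, each standing flat on the floor of its own well. Keep every pot upright all the while, and leave the oil bottle and the spoon alone.

Things in the scene. Friction and masses are not known exactly. Their poses are not given: they have to be found in the camera images.
- pot_round_small: Closed round sauce pot, black plastic with a flat white lid (thin black rim), straight sides, 36 mm in diameter, 40 mm high with its lid, rigid, under 0.2 kg. At the start it is the top of the stack. Origin: centre of its underside, z up.
- pot_square_small: Closed square (corners rounded by 4 mm) sauce pot, black plastic with a flat white lid (thin black rim), straight sides, 44 mm by 44 mm, 40 mm high with its lid, rigid, under 0.2 kg. At the start it is the second from the top of the stack. Origin: centre of its underside, z up, x and y square to its sides.
- pot_round_large: Closed round sauce pot, black plastic with a flat white lid (thin black rim), straight sides, 58 mm in diameter, 40 mm high with its lid, rigid, under 0.2 kg. At the start it is the third from the top of the stack. Origin: centre of its underside, z up.
- pot_square_large: Closed square (corners rounded by 4 mm) sauce pot, black plastic with a flat white lid (thin black rim), straight sides, 64 mm by 64 mm, 40 mm high with its lid, rigid, under 0.2 kg. At the start it is the bottom of the stack, standing on the worktop. Origin: centre of its underside, z up, x and y square to its sides.
- tray_round_small: Black meal tray, fixed, 36 mm high, with a round well 52 mm in diameter and 14 mm deep (pale pad on its floor, 22 mm above the worktop) in a flat deck, and an open food compartment towards its +y. Origin: on the worktop right under the well's centre, z up; outline x -57 to +57, y -57 to +127 mm.
- tray_square_small: Black meal tray, fixed, 36 mm high, with a square well 60 mm by 60 mm and 14 mm deep (pale pad on its floor, 22 mm above the worktop) in a flat deck, and an open food compartment towards its +y. Origin: on the worktop right under the well's centre, z up; outline x -57 to +57, y -57 to +127 mm; well sides along x and y.
- tray_round_large: Black meal tray, fixed, 36 mm high, with a round well 74 mm in diameter and 14 mm deep (pale pad on its floor, 22 mm above the worktop) in a flat deck, and an open food compartment towards its +y. Origin: on the worktop right under the well's centre, z up; outline x -57 to +57, y -57 to +127 mm.
- tray_square_large: Black meal tray, fixed, 36 mm high, with a square well 80 mm by 80 mm and 14 mm deep (pale pad on its floor, 22 mm above the worktop) in a flat deck, and an open food compartment towards its +y. Origin: on the worktop right under the well's centre, z up; outline x -57 to +57, y -57 to +127 mm; well sides along x and y.
- oil_bottle: Bystander: amber bottle with a red cap, standing, 56 mm in diameter, 170 mm high. Origin: centre of its underside.
- spoon: Bystander: steel serving spoon lying flat on the worktop, 220 mm long along its x, handle towards its -x. Origin: on its underside near its middle.

How it is judged:
By the outcome, as a careful person would: the job done as asked, in the order asked, and still so for the second after the job is handed in, with the robot touching nothing.
It also fails if it takes over 128 s, if anything falls off the work surface, if the arm or the gripper's body presses on something with over 40 N, if the wrist force passes 120 N, or if a joint passes its speed limit or range.

### The arm

A 6-joint arm with a two-finger parallel gripper is mounted at the origin on the work surface. World frame = base frame: x ahead of the robot, y to its left, z up, the work surface at z = 0. Lengths are in m, angles in degrees, forces in N, time in s.
With the tool pointing down it reaches from about 0.3 to 0.825 m from the base axis. Payload 5.4 kg.
Tool frame: the origin (TCP) lies on the mounting face of the last link; the fingertips stand 190 mm ahead of it and the grasp point (between the pads) lies 171 mm ahead of it; z points along the fingers, y is the line along which they close (so a half turn about z gives the same grasp; the last joint's range is limited). The gripper opens to 92 mm and grips with 3 to 60 N. Pads are 20 mm wide; open, the fingers measure 128 mm over their backs; the gripper's body (75 mm by 189 mm) begins 69 mm behind the grasp point.
Start: joints at [54.941, 9.076, 91.501, -0, 79.423, -12.038], TCP at [0.225, 0.529, 0.405] pointing down, gripper open.
Joint ranges: [-166.64, 166.64], [-54.1, 131.32], [10.49, 154.53], [-73.88, 253.88], [9.74, 151.15], [-171.62, 171.62]. Speed limits (degrees/s): [147.25, 147.25, 180, 180, 180, 180].

### API

Orientations are given as a 3x3 rotation matrix whose columns are the frame's x, y, z axes.
In Python, from rig import arm gives the robot as it stands.
- The arm moves only by the tool servo_tool, never from a script. Its argument "plan" is a list that holds one entry, the list of rows, each a list of 6 numbers: the shift along the world's x, y, z in mm, then the turn, a rotation vector about the world's x, y, z in degrees. A call has 1 to 20 rows; each row is the pose to reach, as a shift and turn from the pose commanded when the call began; what a row does not reach only later rows make up. A row lasts 1/8 s, in which the tool goes at most 62.5 mm and 10.7 degrees, less where a joint would pass 70% of its speed; a pose out of reach is approached as far as the arm can. A call with a gripper value outside its range is refused whole. "jaw" is the finger opening in mm, from 0 to 91.9, set as the call begins (left out, the last holds). The fingers move at their own pace and stop on an object; the grip force is fixed at half the most. Time passes only in rows, so rows that repeat a pose let the fingers close. It gives the time, the measured TCP pose, the force, the opening and the grip force at its end, in the units of the state.
- arm.get_state(): the state, without advancing time (a new reading comes with each control period).
- arm.read_camera(name): name is "side" or "top"; returns (picture, depth): 384x512x3 uint8, red, green, blue; 384x512 float32, m along the optical axis (not along the pixel's ray), 0 where there is no reading.
- arm.calibration(name): a dict with "mtx" (3x3 intrinsics, pixels), "D" ([k1, k2, p1, p2, k3] as OpenCV has them; the pictures are not rectified), "T" (4x4, takes a point from camera to world coordinates). Camera axes: x right, y down, z forward; pixel columns grow to the right and rows downward; lengths in m; the calibration is good to about 2 mm. A picture is of the moment at which its call begins. calibration takes no time and is no camera call.
- arm.sign_off(): hands the job in; it is judged then, once.
The state is a dict: "time": time; "joint_positions": joint angles; "qd": joint speeds; "joint_torque": joint torques, N m; "tcp_pos": TCP position; "orientation": TCP orientation; "force": force on the tool from outside, world axes, zero at the start; "moment": the same for the moment, N m; "grip_width": finger opening in m; "finger_force": force on a finger pad.
Only numpy, scipy, OpenCV 4.12 (cv2) and the standard library are available. Lean on these libraries where they do the work, as an engineer would, in place of code of your own. Each camera call takes 0.05 s, during which the arm holds its last target. There are 200 camera calls.

## Working session

There is one attempt and no reset: what is moved stays moved. The work goes in short steps, Python scripts to look and compute and a tool call to move; the robot and the scene stay as the last step left them, time stands still between calls to the robot, and variables do not carry over. Pictures are saved under pics/ and viewed, at most 14 in all, crops included, and the job is handed in when it is done.

Besides the shell and the picture viewer there is one more tool, called after "Call:" as a command line: name --argument value ..., lists and objects as JSON in quotes. servo_tool: Moves the arm, as the interface text tells. Its arguments: {"type":"object","properties":{"plan":{"type":"array","items":{"type":"array","items":{"type":"array","items":{"type":"number"}}}},"jaw":{"type":"number"}},"required":["plan"]}

```bash
mkdir -p pics; ls; cat > h.py <<'E'
import numpy as np, cv2
from rig import arm
def snap(name,tag):
    im,d=arm.read_camera(name); cv2.imwrite(f'pics/{tag}.png',im[:,:,::-1]); np.save(f'pics/{tag}.npy',d); return im,d
def cloud(name,d):
    c=arm.calibration(name); h,w=d.shape
    u,v=np.meshgrid(np.arange(w),np.arange(h))
    p=cv2.undistortPoints(np.stack([u,v],-1).reshape(-1,1,2).astype(np.float64),np.array(c['mtx']),np.array(c['D'])).reshape(h,w,2)
    P=np.dstack([p*d[...,None],d]); T=np.array(c['T']); return P@T[:3,:3].T+T[:3,3]
E
python3 - <<'E'
from h import *
for n in('top','side'):
    im,d=snap(n,n+'0'); print(n,np.round(arm.calibration(n)['T'],3).tolist(),np.round(arm.calibration(n)['mtx']).tolist())
print({k:np.round(v,3).tolist() for k,v in arm.get_state().items()})
E
```

```text
pics
top [[0.014, -0.991, 0.132, 0.395], [-1.0, -0.015, -0.004, -0.025], [0.006, -0.132, -0.991, 1.602], [0.0, 0.0, 0.0, 1.0]] [[478.0, 0.0, 257.0], [0.0, 478.0, 193.0], [0.0, 0.0, 1.0]]
side [[0.723, -0.391, 0.57, 0.038], [-0.691, -0.403, 0.6, -0.636], [-0.004, -0.827, -0.562, 0.644], [0.0, 0.0, 0.0, 1.0]] [[371.0, 0.0, 257.0], [0.0, 371.0, 189.0], [0.0, 0.0, 1.0]]
{'time': 0.1, 'joint_positions': [54.94, 9.11, 91.563, -0.001, 79.423, -12.038], 'qd': [-0.104, -0.005, -0.143, 0.038, -0.082, 0.041], 'joint_torque': [-0.0, -38.65, -32.296, 0.07, 0.034, -0.0], 'tcp_pos': [0.225, 0.529, 0.404], 'orientation': [[-0.92, 0.391, -0.001], [0.391, 0.92, -0.001], [0.0, -0.002, -1.0]], 'force': [-0.775, -0.43, -0.189], 'moment': [-0.043, -0.05, 0.047], 'finger_force': 0.0, 'grip_width': 0.092}
```

View pics/top0.png

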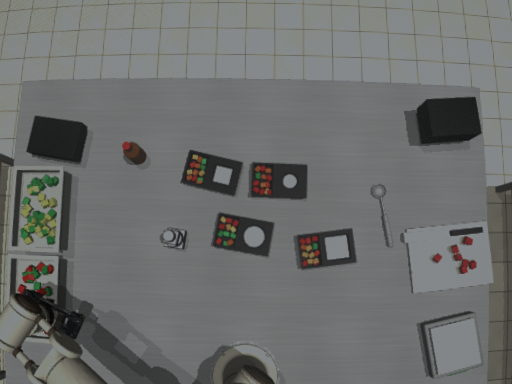

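View pics/side0.png

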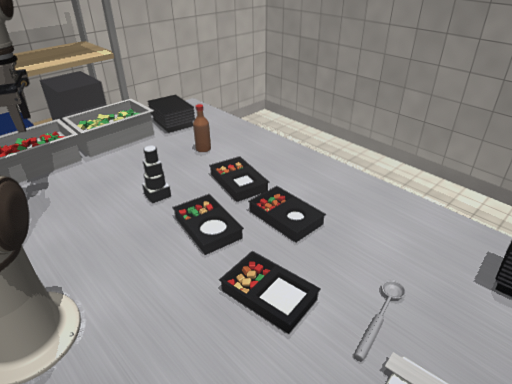

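The top view shows the stack at about (172,237). The pads are at (222,175) small square, (290,181) small round, (254,237) large round and (336,248) large square. The bottle is at (134,152) and the spoon at (383,215). The side view confirms the stack at (153,172).

```bash
cat >> h.py <<'E'
def ray(name,uv,z):
    c=arm.calibration(name); p=cv2.undistortPoints(np.array(uv,float).reshape(-1,1,2),np.array(c['mtx']),np.array(c['D'])).reshape(-1,2)
    T=np.array(c['T']); r=np.c_[p,np.ones(len(p))]@T[:3,:3].T; s=(z-T[2,3])/r[:,2]; return T[:3,3]+r*s[:,None]
E
python3 - <<'E'
from h import *
t=cv2.imread('pics/top0.png'); s=cv2.imread('pics/side0.png')
g=cv2.cvtColor(t,cv2.COLOR_BGR2GRAY)
for n,(u,v) in dict(sqS=(222,175),rdS=(290,181),rdL=(254,237),sqL=(336,248)).items():
    w=np.zeros_like(g); w[v-18:v+19,u-18:u+19]=1
    m=((g>120)&(w>0)).astype(np.uint8); k,l,st,c=cv2.connectedComponentsWithStats(m); i=l[v,u]
    cn=cv2.findContours((l==i).astype(np.uint8),0,cv2.CHAIN_APPROX_NONE)[0][0]
    W=ray('top',cn.reshape(-1,2),.022)*1000
    ctr=ray('top',c[i],.022)*1000
    # tray outline from dark
    hsv=cv2.cvtColor(t,cv2.COLOR_BGR2HSV); w[:]=0; w[v-40:v+40,u-70:u+45]=1
    d=((((g<75)|(hsv[...,1]>90))|(l==i))&(w>0)).astype(np.uint8); d=cv2.morphologyEx(d,cv2.MORPH_CLOSE,np.ones((3,3))); k2,l2,_,_=cv2.connectedComponentsWithStats(d)
    cn2=max(cv2.findContours(d,0,cv2.CHAIN_APPROX_NONE)[0],key=cv2.contourArea)
    O=ray('top',cn2.reshape(-1,2),.036)*1000
    print(n,ctr.round(1),'pad',cv2.minAreaRect(W[:,:2].astype(np.float32)),'tray',cv2.minAreaRect(O[:,:2].astype(np.float32)))
ds=np.load('pics/side0.npy'); P=cloud('side',ds)*1000; Pt=cloud('top',np.load('pics/top0.npy'))*1000
for nm,Q in(('side',P),('top',Pt)):
    c=Q[225:250,155:195] if nm=='top' else Q[140:205,135:178]
    c=c.reshape(-1,3)
    for lo,hi in((154,166),(130,146),(114,126),(90,106),(74,86),(50,66),(34,46),(10,30)):
        q=c[(c[:,2]>lo)&(c[:,2]<hi)]
        if len(q): print(nm,lo,hi,len(q),q.mean(0).round(1),q.min(0).round(0),q.max(0).round(0))
a=cv2.resize(t[222:254,150:200],None,fx=12,fy=12,interpolation=2)
b=cv2.resize(s[140:206,130:180],None,fx=9,fy=9,interpolation=2)
cv2.imwrite('pics/a.png',a);cv2.imwrite('pics/b.png',b)
E
```

```text
sqS [[666.6  86.6  22. ]] pad ((666.8661499023438, 86.61405181884766), (50.165489196777344, 48.6189079284668), 76.69071197509766) tray ((671.582763671875, 122.1500015258789), (187.29214477539062, 118.32504272460938), 76.8927993774414)
rdS [[ 649.8 -139.    22. ]] pad ((650.4779052734375, -139.43826293945312), (37.500492095947266, 36.99844741821289), 0.3654648959636688) tray ((648.6056518554688, -100.29351043701172), (189.1321258544922, 116.35025024414062), 88.44454193115234)
rdL [[462.5 -22.3  22. ]] pad ((463.1067199707031, -23.138469696044922), (59.46500015258789, 59.50006103515625), 0.8505415916442871) tray ((467.8877258300781, 14.788185119628906), (188.48680114746094, 113.9795150756836), 80.24565887451172)
sqL [[ 429.2 -297.6   22. ]] pad ((429.69989013671875, -297.51739501953125), (70.67239379882812, 71.98377227783203), 7.336612701416016) tray ((423.8595275878906, -257.3779296875), (113.27220153808594, 192.95968627929688), 7.661642551422119)
side 154 166 66 [452.7 234.1 157.9] [436. 220. 154.] [468. 254. 160.]
side 130 146 64 [449.5 226.4 138. ] [437. 219. 130.] [471. 248. 145.]
[... 257 characters left out ...]
.] [475. 248.  66.]
side 34 46 131 [441.2 220.5  39.5] [418. 201.  34.] [480. 271.  46.]
side 10 30 148 [440.9 215.1  20. ] [416. 201.  10.] [478. 267.  30.]
top 154 166 97 [455.4 238.  159.6] [440. 221. 154.] [471. 253. 165.]
top 130 146 11 [452.3 226.8 138.7] [438. 220. 133.] [472. 237. 144.]
top 114 126 68 [450.  230.4 119.3] [430. 214. 114.] [479. 261. 126.]
top 90 106 12 [450.1 216.2  98.6] [430. 212.  90.] [466. 222. 104.]
top 74 86 52 [445.7 226.   79.7] [424. 209.  74.] [479. 255.  86.]
top 50 66 12 [446.1 215.3  57.7] [425. 209.  53.] [474. 231.  64.]
top 34 46 85 [450.1 225.4  39.2] [419. 204.  34.] [487. 269.  46.]
top 10 30 18 [451.8 209.4  18.5] [419. 204.  10.] [485. 246.  29.]
```

View pics/a.png

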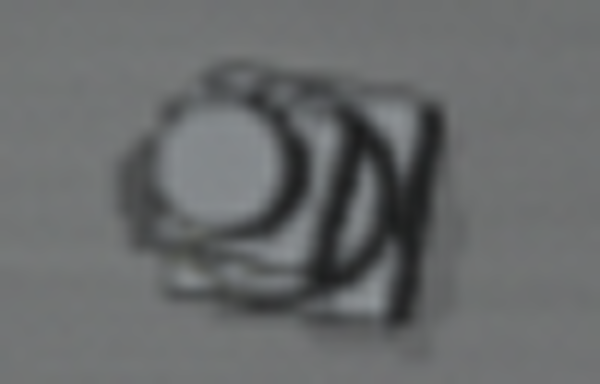

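View pics/b.png

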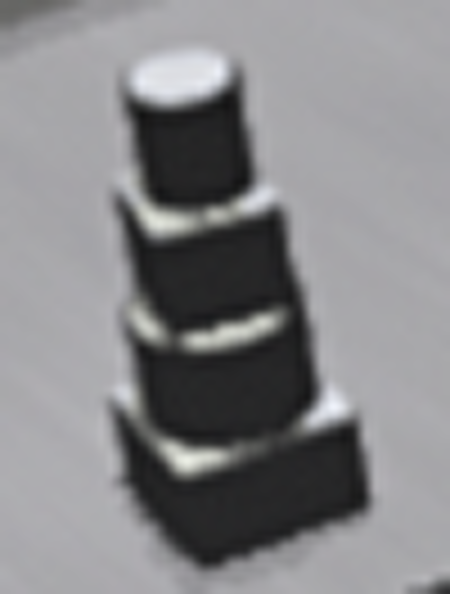

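The top crop shows the small round lid near (168.5,236) in full-picture pixels. The square below has a slanted right edge, and the large square is turned similarly. Next I fit each pot as a model to the depth points.

```bash
cat >> h.py <<'E'
from scipy.optimize import least_squares
def sdf(p,q,kind,s):
    d=p-q[:2]
    if kind=='r': return np.hypot(*d.T)-s/2
    a=np.radians(q[2]); d=np.c_[d@[np.cos(a),np.sin(a)],d@[-np.sin(a),np.cos(a)]]
    e=np.abs(d)-(s/2-4); return np.hypot(*np.maximum(e,0).T)+np.minimum(e.max(1),0)-4
POTS=[('rS','r',36,120),('sS','s',44,80),('rL','r',58,40),('sL','s',64,0)]
def fit(pts,kind,s,z0,guess,r=60):
    w=pts[(np.hypot(*(pts[:,:2]-guess).T)<r)]
    f=w[(w[:,2]>z0+6)&(w[:,2]<z0+33)][:,:2]; l=w[abs(w[:,2]-z0-40)<4][:,:2]
    best=None
    for a in ([0] if kind=='r' else [-30,0,30]):
        fun=lambda q:np.r_[sdf(f,q,kind,s),np.maximum(sdf(l,q,kind,s),0)]
        o=least_squares(fun,[*guess,a],loss='soft_l1')
        if best is None or o.cost<best.cost: best=o
    q=best.x; return q.round(1),len(f),len(l),round(float(np.abs(sdf(f,q,kind,s)).mean()),2)
E
python3 - <<'E'
from h import *
A=[cloud(n,np.load(f'pics/{n}0.npy')).reshape(-1,3)*1000 for n in('top','side')]
for n,k,s,z in POTS:
    print(n,[fit(a,k,s,z,(449,230)) for a in A],fit(np.vstack(A),k,s,z,(449,230)))
L=lambda *p:ray('top',[(150+u/12-.5+.5/12,222+v/12-.5+.5/12) for u,v in p[1:]],p[0])*1000
print(L(.16,(222,165)).round(1)); 
for z,p in((.12,[(352,115),(322,275)]),(.04,[(437,105),(405,318)])):
    q=L(z,*p); d=q[0]-q[1]; print(q.round(1).tolist(),np.degrees(np.arctan2(d[1],d[0])))
print('bottle',ray('top',[(140,157)],.05)*1000)
E
```

```text
rS [(array([455.7, 239.4,   0. ]), 22, 84, 1.0), (array([455.2, 239. ,   0. ]), 113, 60, 1.17)] (array([455.3, 239.1,   0. ]), 135, 144, 1.15)
sS [(array([453.3, 238.3, -14.3]), 28, 51, 1.07), (array([453.3, 237.8, -13.3]), 150, 77, 0.94)] (array([453.3, 237.9, -13.5]), 178, 128, 0.97)
rL [(array([452.5, 238.3,   0. ]), 19, 41, 1.16), (array([452.4, 238. ,   0. ]), 154, 74, 1.0)] (array([452.4, 238.1,   0. ]), 173, 115, 1.03)
sL [(array([451.3, 238.9,  -6.2]), 65, 58, 7.54), (array([452.1, 239.1,  -8.1]), 201, 95, 1.09)] (array([452. , 239. ,  -7.8]), 266, 153, 2.67)
[[454.7 237.3 160. ]]
[[470.0, 210.9, 120.0], [428.4, 217.5, 120.0]] -8.995269389919407
[[477.2, 200.3, 40.0], [418.9, 207.5, 40.0]] -6.97022784448381
bottle [[718.51936098 362.73020051  50.        ]]
```

Call:
servo_tool --plan '[[[30,-40,0,0,0,-9],[63,-80,0,0,0,-18],[97,-122,0,0,0,-28],[130,-164,0,0,0,-38],[163,-206,0,0,0,-48],[193,-245,0,0,0,-58],[218,-275,0,0,0,-66],[230,-290.5,0,0,0,-68.6],[230,-290.5,0,0,0,-68.6],[230,-290.5,0,0,0,-68.6]]]' --jaw 91.9

```text
time: 1.35
tcp_pos: [0.4542, 0.2396, 0.4045]
orientation: [[0.026, 1.0, -0.001], [1.0, -0.026, 0.0], [0.0, -0.001, -1.0]]
force: [0.3, -0.7, -0.1]
grip_width: 0.0916
finger_force: 0.0
```

Call:
servo_tool --plan '[[[0,0,-20,0,0,0],[0,0,-45,0,0,0],[0,0,-65,0,0,0],[0,0,-76,0,0,0],[0,0,-76,0,0,0],[0,0,-76,0,0,0]]]'

```text
time: 2.1
tcp_pos: [0.4551, 0.2391, 0.3297]
orientation: [[0.028, 1.0, 0.002], [1.0, -0.028, 0.0], [0.0, 0.002, -1.0]]
force: [-0.2, 0.1, -0.4]
grip_width: 0.0917
finger_force: 0.0
```

Call:
servo_tool --plan '[[[0,0,0,0,0,0],[0,0,0,0,0,0],[0,0,0,0,0,0],[0,0,0,0,0,0],[0,0,0,0,0,0],[0,0,0,0,0,0],[0,0,0,0,0,0],[0,0,0,0,0,0]]]' --jaw 25

```text
time: 3.1
tcp_pos: [0.4549, 0.2387, 0.3287]
orientation: [[0.028, 1.0, -0.0], [1.0, -0.028, -0.0], [-0.0, -0.0, -1.0]]
force: [0.0, 0.4, -0.7]
grip_width: 0.0353
finger_force: 30.0
```

Call:
servo_tool --plan '[[[0,0,6,0,0,0],[0,0,16,0,0,0],[0,0,28,0,0,0],[8,-15,34,0,0,0],[23,-45,34,0,0,0],[44,-85,34,0,0,0],[66,-127,30,0,0,0],[87,-169,20,0,0,0],[109,-211,10,0,0,0],[130,-253,0,0,0,0],[152,-295,-10,0,0,0],[172,-333,-20,0,0,0],[187,-362,-27,0,0,0],[195,-378,-30,0,0,0],[195,-378,-30,0,0,0],[195,-378,-40,0,0,0],[195,-378,-52,0,0,0],[195,-378,-58,0,0,0],[195,-378,-60,0,0,0],[195,-378,-60,0,0,0]]]'

```text
time: 5.6
tcp_pos: [0.6499, -0.1391, 0.2687]
orientation: [[0.028, 1.0, 0.0], [1.0, -0.028, -0.0], [0.0, 0.0, -1.0]]
force: [0.8, 0.1, -0.7]
grip_width: 0.0352
finger_force: 30.0
```

```bash
python3 - <<'E'
from h import *
A=[]
ims=[]
for n,b in(('top',(215,260,120,220)),('side',(140,260,130,340))):
    im,d=snap(n,n+'1'); A.append(cloud(n,d).reshape(-1,3)*1000)
    r=b; ims.append(cv2.resize(im[r[0]:r[1],r[2]:r[3],::-1],None,fx=3.5,fy=3.5,interpolation=2))
for n,k,s,z in POTS[1:]: print(n,[fit(a,k,s,z,(452,238)) for a in A])
cv2.imwrite('pics/s1.png',ims[1])
E
```

```text
sS [(array([452.5, 238.3, -13. ]), 27, 151, 1.93), (array([453.3, 237.9, -12.6]), 151, 130, 1.13)]
rL [(array([452.5, 238.3,   0. ]), 26, 40, 1.27), (array([452.4, 237.8,   0. ]), 161, 70, 1.09)]
sL [(array([452.6, 239.3,  -9. ]), 49, 79, 7.01), (array([452.2, 239. ,  -8.2]), 200, 97, 1.25)]
```

View pics/s1.png

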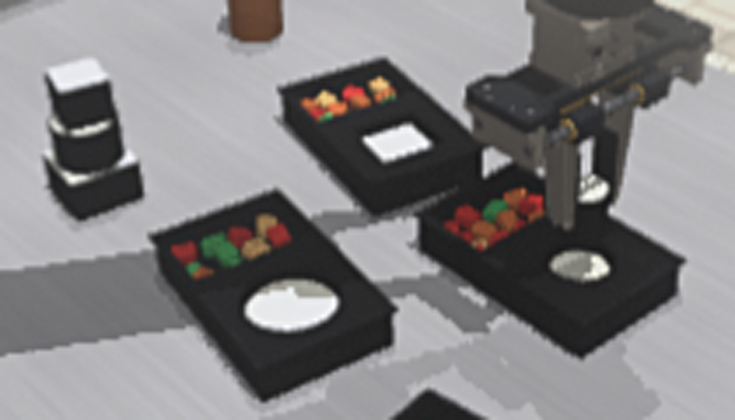

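The side view shows the small pot held upright over its round well, at about (580,265) in the crop, and the other three pots still stacked. Lowering it now.

Call:
servo_tool --plan '[[[0,0,-12,0,0,0],[0,0,-24,0,0,0],[0,0,-32,0,0,0],[0,0,-35,0,0,0],[0,0,-36.5,0,0,0],[0,0,-37.5,0,0,0],[0,0,-37.5,0,0,0],[0,0,-37.5,0,0,0]]]'

```text
time: 6.7
tcp_pos: [0.65, -0.1393, 0.2315]
orientation: [[0.028, 1.0, 0.0], [1.0, -0.028, -0.0], [-0.0, 0.0, -1.0]]
force: [-0.9, -0.1, -0.5]
grip_width: 0.0354
finger_force: 30.0
```

Call:
servo_tool --plan '[[[0,0,-0.5,0,0,0],[0,0,-0.8,0,0,0],[0,0,-0.8,0,0,0]]]'

```text
time: 7.08
tcp_pos: [0.6499, -0.1393, 0.2307]
orientation: [[0.028, 1.0, 0.0], [1.0, -0.028, -0.0], [-0.0, 0.0, -1.0]]
force: [-1.4, 0.6, 1.0]
grip_width: 0.0354
finger_force: 30.0
```

Call:
servo_tool --plan '[[[0,0,0,0,0,0],[0,0,0,0,0,0],[0,0,0,0,0,0],[0,0,0,0,0,0],[0,0,0,0,0,0],[0,0,10,0,0,0],[0,0,30,0,0,0],[0,0,60,0,0,0],[0,0,90,0,0,0],[0,0,115,0,0,0],[0,0,120,0,0,0]]]' --jaw 91.9

```text
time: 8.45
tcp_pos: [0.6505, -0.1395, 0.3545]
orientation: [[0.028, 1.0, 0.006], [1.0, -0.028, -0.002], [-0.002, 0.006, -1.0]]
force: [-0.1, -0.6, -0.0]
grip_width: 0.0918
finger_force: 0.0
```

Call:
servo_tool --plan '[[[-14,26,6,0,0,-2],[-40,77,8,0,0,-5],[-68,131,8,0,0,-8],[-97,186,8,0,0,-11.4],[-126,241,8,0,0,-11.4],[-154,295,5,0,0,-11.4],[-178,340,0,0,0,-11.4],[-192,367,0,0,0,-11.4],[-197,377,0,0,0,-11.4],[-197,377,0,0,0,-11.4],[-197,377,-15,0,0,-11.4],[-197,377,-38,0,0,-11.4],[-197,377,-55,0,0,-11.4],[-197,377,-62,0,0,-11.4],[-197,377,-62,0,0,-11.4],[-197,377,-62,0,0,-11.4]]]'

```text
time: 10.45
tcp_pos: [0.4533, 0.2377, 0.2892]
orientation: [[0.225, 0.974, 0.001], [0.974, -0.225, 0.0], [0.001, 0.001, -1.0]]
force: [-0.4, -0.2, 0.2]
grip_width: 0.0921
finger_force: 0.0
```

Call:
servo_tool --plan '[[[0,0,0,0,0,0],[0,0,0,0,0,0],[0,0,0,0,0,0],[0,0,0,0,0,0],[0,0,0,0,0,0],[0,0,0,0,0,0],[0,0,0,0,0,0]]]' --jaw 33

```text
time: 11.32
tcp_pos: [0.4529, 0.2377, 0.2884]
orientation: [[0.225, 0.974, -0.0], [0.974, -0.225, -0.0], [-0.0, -0.0, -1.0]]
force: [-0.3, -0.1, 0.5]
grip_width: 0.0438
finger_force: 30.0
```

Call:
servo_tool --plan '[[[0,0,6,0,0,0],[0,0,16,0,0,0],[0,0,26,0,0,0],[12,-8,30,0,0,0],[36,-26,30,0,0,0],[66,-47,27,0,0,0],[98,-69,20,0,0,0],[130,-92,12,0,0,0],[160,-113,4,0,0,0],[188,-133,-6,0,0,0],[206,-146,-12,0,0,0],[213.8,-151.1,-16,0,0,0],[213.8,-151.1,-20,0,0,0],[213.8,-151.1,-30,0,0,0],[213.8,-151.1,-42,0,0,0],[213.8,-151.1,-51,0,0,0],[213.8,-151.1,-55,0,0,0],[213.8,-151.1,-57,0,0,0],[213.8,-151.1,-57,0,0,0],[213.8,-151.1,-57,0,0,0]]]'

```text
time: 13.82
tcp_pos: [0.6669, 0.0866, 0.2319]
orientation: [[0.225, 0.974, 0.001], [0.974, -0.225, -0.0], [0.0, 0.001, -1.0]]
force: [-0.2, -0.3, -0.7]
grip_width: 0.0438
finger_force: 30.0
```

```bash
python3 - <<'E'
from h import *
A=[]
for n in('top','side'):
    im,d=snap(n,n+'2'); A.append(cloud(n,d).reshape(-1,3)*1000)
    if n=='side': cv2.imwrite('pics/s2.png',cv2.resize(im[140:260,130:340,::-1],None,fx=3.5,fy=3.5,interpolation=2))
for n,k,s,z in POTS[2:]: print(n,[fit(a,k,s,z,(452,238)) for a in A])
print('rS',fit(A[1],'r',36,24,(650,-139),35), fit(A[0],'r',36,24,(650,-139),35))
E
```

```text
rL [(array([452.8, 238.2,   0. ]), 8, 183, 5.03), (array([452.3, 238.2,   0. ]), 160, 180, 1.11)]
sL [(array([455.5, 245.4,  17.4]), 11, 34, 8.63), (array([452.2, 238.9,  -7.5]), 208, 106, 1.02)]
rS (array([ 650.7, -140. ,    0. ]), 247, 86, 7.24) (array([ 651.8, -139.3,    0. ]), 176, 56, 11.26)
```

View pics/s2.png

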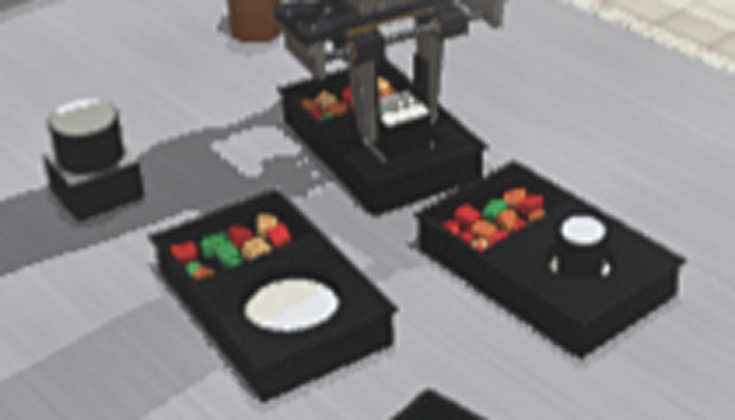

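The crop shows the small round pot standing upright and centred in its well at (583,250). The small square is inside its own well at (405,125), and the two large pots remain at (90,150).

Call:
servo_tool --plan '[[[0,0,-0.6,0,0,0],[0,0,-1.1,0,0,0],[0,0,-1.1,0,0,0]]]'

```text
time: 14.3
tcp_pos: [0.6667, 0.0866, 0.2304]
orientation: [[0.225, 0.974, 0.0], [0.974, -0.225, 0.0], [0.0, 0.0, -1.0]]
force: [-1.2, -0.2, 0.1]
grip_width: 0.0437
finger_force: 30.0
```

Call:
servo_tool --plan '[[[0,0,0,0,0,0],[0,0,0,0,0,0],[0,0,0,0,0,0],[0,0,0,0,0,0],[0,0,0,0,0,0],[0,0,10,0,0,0],[0,0,30,0,0,0],[0,0,60,0,0,0],[0,0,80,0,0,0],[0,0,80,0,0,0],[0,0,80,0,0,0]]]' --jaw 91.9

```text
time: 15.68
tcp_pos: [0.6663, 0.0866, 0.3094]
orientation: [[0.225, 0.974, -0.001], [0.974, -0.225, 0.0], [-0.0, -0.001, -1.0]]
force: [-0.3, -0.0, 0.5]
grip_width: 0.0914
finger_force: 0.0
```

Call:
servo_tool --plan '[[[-14,10,2,0,0,1],[-45,32,4,0,0,2],[-88,62,4,0,0,3.2],[-132,93,4,0,0,3.2],[-172,122,0,0,0,3.2],[-202,143,0,0,0,3.2],[-214.3,151.6,0,0,0,3.2],[-214.3,151.6,0,0,0,3.2],[-214.3,151.6,0,0,0,3.2],[-214.3,151.6,-15,0,0,3.2],[-214.3,151.6,-38,0,0,3.2],[-214.3,151.6,-55,0,0,3.2],[-214.3,151.6,-62,0,0,3.2],[-214.3,151.6,-62,0,0,3.2],[-214.3,151.6,-62,0,0,3.2]]]'

```text
time: 17.55
tcp_pos: [0.4528, 0.2383, 0.249]
orientation: [[0.171, 0.985, 0.001], [0.985, -0.171, 0.0], [0.001, 0.001, -1.0]]
force: [-0.5, 0.5, 1.0]
grip_width: 0.0917
finger_force: 0.0
```

Call:
servo_tool --plan '[[[0,0,0,0,0,0],[0,0,0,0,0,0],[0,0,0,0,0,0],[0,0,0,0,0,0],[0,0,0,0,0,0],[0,0,0,0,0,0],[0,0,0,0,0,0]]]' --jaw 48

```text
time: 18.42
tcp_pos: [0.4524, 0.2382, 0.2484]
orientation: [[0.171, 0.985, 0.0], [0.985, -0.171, 0.0], [0.0, 0.0, -1.0]]
force: [-0.4, -0.3, 0.9]
grip_width: 0.0573
finger_force: 30.0
```

Call:
servo_tool --plan '[[[0,0,6,0,0,0],[0,0,16,0,0,0],[0,0,28,0,0,0],[1,-14,36,0,0,0],[2,-42,40,0,0,0],[3,-76,40,0,0,0],[5,-114,40,0,0,0],[6,-152,40,0,0,0],[8,-190,38,0,0,0],[9,-224,36,0,0,0],[10,-248,34,0,0,0],[10.3,-260.6,30,0,0,0],[10.3,-260.6,24,0,0,0],[10.3,-260.6,16,0,0,0],[10.3,-260.6,4,0,0,0],[10.3,-260.6,-8,0,0,0],[10.3,-260.6,-14,0,0,0],[10.3,-260.6,-17,0,0,0],[10.3,-260.6,-17,0,0,0],[10.3,-260.6,-17,0,0,0]]]'

```text
time: 20.92
tcp_pos: [0.4629, -0.0225, 0.2317]
orientation: [[0.171, 0.985, 0.001], [0.985, -0.171, -0.0], [-0.0, 0.001, -1.0]]
force: [-0.5, 0.3, -0.7]
grip_width: 0.0572
finger_force: 30.0
```

```bash
python3 - <<'E'
from h import *
for n in('side',):
    im,d=snap(n,n+'3'); A=cloud(n,d).reshape(-1,3)*1000
    cv2.imwrite('pics/s3.png',cv2.resize(im[140:260,130:340,::-1],None,fx=3.5,fy=3.5,interpolation=2))
    print(fit(A,'s',64,0,(452,238)))
E
```

```text
(array([452.2, 238.9,  -6.7]), 182, 264, 1.13)
```

View pics/s3.png

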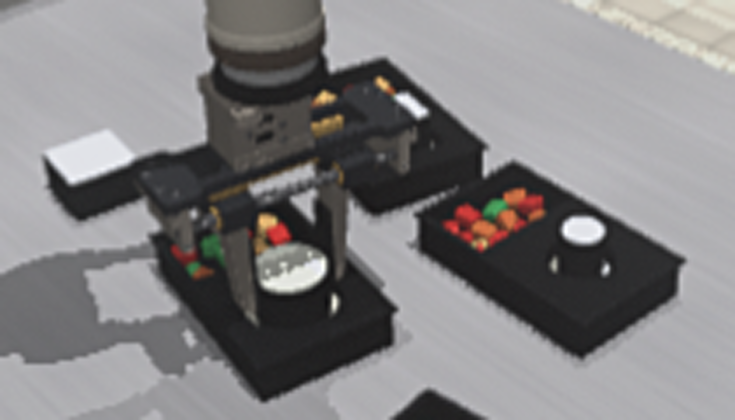

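The large round pot is inside its well at (290,285) and still gripped. The large square stands alone at (90,170).

Call:
servo_tool --plan '[[[0,0,-0.6,0,0,0],[0,0,-1.1,0,0,0],[0,0,-1.1,0,0,0]]]'

```text
time: 21.35
tcp_pos: [0.4628, -0.0224, 0.2304]
orientation: [[0.171, 0.985, 0.0], [0.985, -0.171, -0.0], [-0.0, 0.0, -1.0]]
force: [-0.4, -0.5, 0.6]
grip_width: 0.0572
finger_force: 30.0
```

Call:
servo_tool --plan '[[[0,0,0,0,0,0],[0,0,0,0,0,0],[0,0,0,0,0,0],[0,0,0,0,0,0],[0,0,0,0,0,0],[0,0,10,0,0,0],[0,0,30,0,0,0],[0,0,60,0,0,0],[0,0,80,0,0,0],[0,0,80,0,0,0],[0,0,80,0,0,0]]]' --jaw 91.9

```text
time: 22.72
tcp_pos: [0.4624, -0.0223, 0.3096]
orientation: [[0.171, 0.985, -0.001], [0.985, -0.171, 0.0], [0.0, -0.001, -1.0]]
force: [0.2, 0.9, -0.5]
grip_width: 0.0919
finger_force: 0.0
```

Call:
servo_tool --plan '[[[-1,20,0,0,0,1],[-3,65,0,0,0,2],[-5,120,0,0,0,2.5],[-7,170,0,0,0,2.5],[-9,215,-5,0,0,2.5],[-10,248,-15,0,0,2.5],[-10.5,261.3,-25,0,0,2.5],[-10.5,261.3,-30,0,0,2.5],[-10.5,261.3,-30,0,0,2.5],[-10.5,261.3,-50,0,0,2.5],[-10.5,261.3,-75,0,0,2.5],[-10.5,261.3,-95,0,0,2.5],[-10.5,261.3,-102,0,0,2.5],[-10.5,261.3,-102,0,0,2.5],[-10.5,261.3,-102,0,0,2.5]]]'

```text
time: 24.6
tcp_pos: [0.4528, 0.2388, 0.2092]
orientation: [[0.128, 0.992, 0.002], [0.992, -0.128, 0.0], [0.001, 0.002, -1.0]]
force: [0.3, 0.1, -0.4]
grip_width: 0.0919
finger_force: 0.0
```

Call:
servo_tool --plan '[[[0,0,0,0,0,0],[0,0,0,0,0,0],[0,0,0,0,0,0],[0,0,0,0,0,0],[0,0,0,0,0,0],[0,0,0,0,0,0],[0,0,0,0,0,0]]]' --jaw 54

```text
time: 25.48
tcp_pos: [0.4522, 0.2389, 0.2084]
orientation: [[0.127, 0.992, 0.0], [0.992, -0.127, 0.0], [0.0, 0.0, -1.0]]
force: [-0.5, 0.2, 2.8]
grip_width: 0.0639
finger_force: 30.0
```

Call:
servo_tool --plan '[[[0,0,6,0,0,0],[0,0,18,0,0,0],[0,0,38,0,0,0],[0,0,62,0,0,0],[0,-6,85,0,0,0],[-1,-26,100,0,0,1],[-2,-58,105,0,0,2],[-4,-98,105,0,0,4],[-6,-140,105,0,0,5],[-8,-182,105,0,0,6],[-10,-224,105,0,0,7],[-12,-266,105,0,0,8],[-13,-308,105,0,0,9],[-15,-350,105,0,0,10],[-17,-392,105,0,0,11],[-19,-434,105,0,0,12],[-21,-476,104,0,0,13],[-22,-510,100,0,0,14],[-22.9,-530,94,0,0,14.8],[-22.9,-536.4,90,0,0,14.8]]]'

```text
time: 27.98
tcp_pos: [0.4291, -0.2984, 0.2985]
orientation: [[-0.129, 0.992, 0.0], [0.992, 0.129, -0.0], [-0.0, 0.0, -1.0]]
force: [-1.5, -0.0, -2.3]
grip_width: 0.0638
finger_force: 30.0
```

Call:
servo_tool --plan '[[[0,0,-6,0,0,0],[0,0,-22,0,0,0],[0,0,-42,0,0,0],[0,0,-56,0,0,0],[0,0,-63,0,0,0],[0,0,-66,0,0,0],[0,0,-67,0,0,0],[0,0,-67,0,0,0],[0,0,-67,0,0,0]]]'

```text
time: 29.1
tcp_pos: [0.4294, -0.2977, 0.2316]
orientation: [[-0.13, 0.992, 0.001], [0.992, 0.13, -0.001], [-0.001, 0.0, -1.0]]
force: [0.7, -0.2, -0.8]
grip_width: 0.0639
finger_force: 30.0
```

```bash
python3 - <<'E'
from h import *
im,d=snap('side','side4')
cv2.imwrite('pics/s4.png',cv2.resize(im[130:350,130:340,::-1],None,fx=2.7,fy=2.7,interpolation=2))
E
```

```text
(no output)
```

View pics/s4.png

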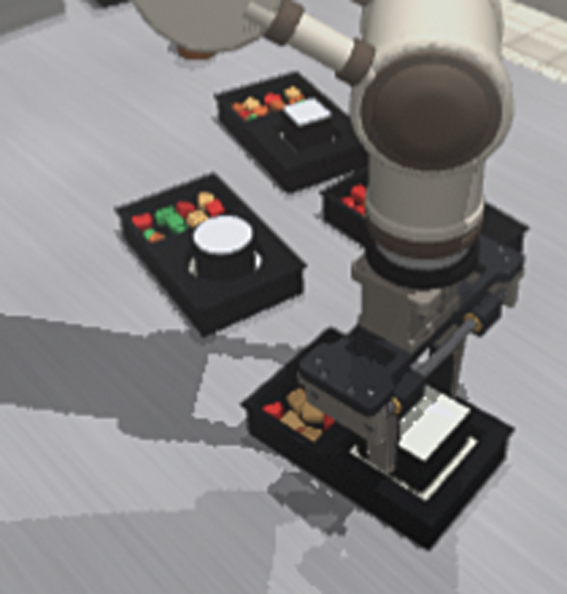

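The large square pot is in its well at (430,440). The large round (225,245) and small square (305,125) sit level in theirs.

Call:
servo_tool --plan '[[[0,0,-0.6,0,0,0],[0,0,-1,0,0,0],[0,0,-1,0,0,0]]]'

```text
time: 29.52
tcp_pos: [0.4293, -0.2976, 0.2304]
orientation: [[-0.13, 0.991, 0.0], [0.991, 0.13, -0.0], [-0.0, -0.0, -1.0]]
force: [-1.8, 0.7, 0.3]
grip_width: 0.0634
finger_force: 30.0
```

Call:
servo_tool --plan '[[[0,0,0,0,0,0],[0,0,0,0,0,0],[0,0,0,0,0,0],[0,0,0,0,0,0],[0,0,0,0,0,0],[0,0,10,0,0,0],[0,0,30,0,0,0],[0,0,60,0,0,0],[0,0,100,0,0,0],[0,0,140,0,0,0],[-40,-30,160,0,0,0],[-80,-60,160,0,0,0],[-80,-100,160,0,0,0],[-80,-120,160,0,0,0],[-80,-120,160,0,0,0],[-80,-120,160,0,0,0]]]' --jaw 91.9

```text
time: 31.52
tcp_pos: [0.3494, -0.4168, 0.3904]
orientation: [[-0.131, 0.991, -0.0], [0.991, 0.131, 0.0], [0.0, 0.0, -1.0]]
force: [0.0, 0.5, -0.1]
grip_width: 0.0924
finger_force: 0.0
```

```bash
python3 - <<'E'
from h import *
im,d=snap('side','side5'); P=cloud('side',d)
it,dt=snap('top','top5'); Q=cloud('top',dt).reshape(-1,3)*1000
cv2.imwrite('pics/s5.png',np.hstack([cv2.resize(im[110:350,130:420,::-1],None,fx=1.65,fy=1.65),cv2.resize(it[130:280,170:360,::-1],None,fx=1.65,fy=2.64)]))
for n,x,y,r in(('rS',650,-139,12),('sS',667,87,14),('rL',463,-22,20),('sL',429,-297,24)):
    w=Q[np.hypot(Q[:,0]-x,Q[:,1]-y)<r]; c,*_=np.linalg.lstsq(np.c_[w[:,:2],np.ones(len(w))],w[:,2],rcond=None)
    print(n,np.median(w[:,2]).round(1),np.degrees(c[:2]).round(1),len(w))
E
```

```text
rS 60.9 [9.  4.7] 42
sS 61.0 [-2.1  5.3] 59
rL 61.1 [-0.9  2.7] 120
sL 61.6 [ 1.  -1.4] 168
```

View pics/s5.png

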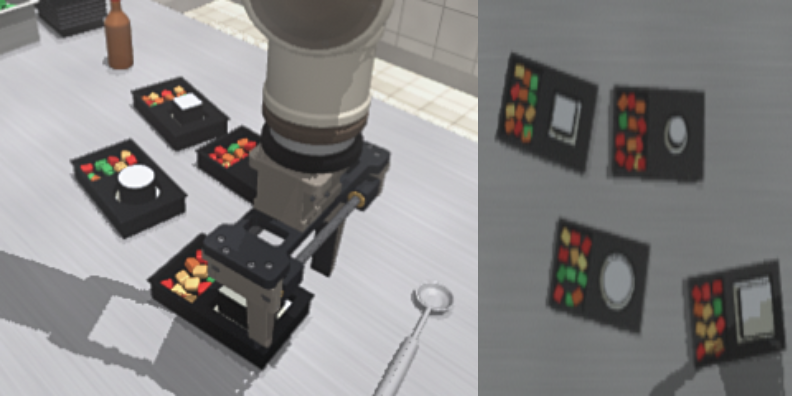

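All four lids are at about 62 mm, which is what a pot on the well floor should show. The bottle and spoon are where they were, and the gripper is clear.

```bash
python3 -c "
from rig import arm
print(arm.sign_off())"
```

```text
the job is handed in; nothing more can be done
None
```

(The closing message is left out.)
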